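Weigh down the dry box and crack its stuck lid

ROBOT

A 7-joint arm with a two-finger parallel gripper is mounted at the origin on a cart in front of the work surface, level with it; the furniture and walls round the work are solid. World frame = base frame: x ahead of the robot, y to its left, z up, the work surface at z = 0. Lengths are in m, angles in rad, forces in N, time in s.
With the tool pointing down it reaches from about 0.35 to 0.9 m from the base axis. Payload 8.1 kg.
Tool frame: the origin (TCP) lies midway between the tips of the shut fingers; the grasp point (between the pads) lies 19 mm behind it (arm.hold_point_z is the distance from the TCP to the grasp point, in m); z points along the fingers, y is the direction in which the jaws open and shut (so a half turn about z gives the same grasp; the last joint's range is limited). The gripper opens to 92 mm and grips with 3 to 60 N. Pads are 19 mm wide; open, the fingers measure 130 mm over their backs; the gripper's body (75 mm by 190 mm) begins 47 mm behind the grasp point.
Start: joints at [1.174, 0.434, 0.025, 1.573, -0.012, 1.134, -0.075], TCP at [0.181, -0.598, 0.227] pointing down, gripper open.
Joint ranges: [-2.62, 2.62], [-0.44, 2.09], [-1.27, 1.32], [0.08, 2.57], [-1.32, 4.46], [0.12, 2], [-2.74, 2.74]. Speed limits (rad/s): [2.22, 2.22, 3.01, 3.01, 3.14, 3.14, 3.14].

INTERFACE

Orientations are given as a rotation vector (axis times angle).
In Python, from cell import arm gives the robot as it stands.
- The arm moves only by the shell command python3 -m pendant 'ROWS' [FORCE]. ROWS is JSON, a list of rows, each a list of 3 entries, a list of its own where there are three numbers: the shift along the tool's x, y, z in m, then the turn, a rotation vector about the tool's x, y, z in degrees, then the finger opening in m, from 0 to 0.0918. A call has 1 to 10 rows; each row shifts and turns the commanded pose from where the row before left it, along the tool's axes as they then stand; what a row does not reach is not made up. A row lasts 1/8 s, in which the tool goes at most 62.5 mm and 10.7 degrees, less where a joint would pass 70% of its speed; a pose out of reach is approached as far as the arm can. A call with a gripper value outside its range is refused whole. The fingers move at their own pace and stop on an object; FORCE is the grip in N (left out, the last holds). Time passes only in rows, so rows that do not move let the fingers close. It gives the time, the measured TCP pose, the force and the opening at its end, in the units of the state.
- arm.observe(): the state, without advancing time (a new reading comes with each control period).
- arm.get_image(name): name is "scene" or "top"; returns (picture, depth): 400x640x3 uint8, red, green, blue; 400x640 float32, m along the optical axis (not along the pixel's ray), 0 where there is no reading.
- arm.camera_params(name): a dict with "fovy" (degrees; the focal length in pixels is half the picture's height over the tangent of half this angle, whatever the lens; pixels are square), "cx", "cy" (the principal point, pixels), "rvec" (rotation vector, rad) and "tvec" (3), from world to camera coordinates, as OpenCV has them. Camera axes: x right, y down, z forward; pixel columns grow to the right and rows downward; lengths in m; the calibration is good to about 2 mm. A picture is of the moment at which its call begins. camera_params takes no time and is no camera call.
- arm.sign_off(): hands the job in, once; it reports no verdict.
Trained networks look in the newest picture that a camera, given by its name, has taken for a name from the list of things; names that differ only in an ending like _2 or _b are one class to them, and where a whole thing is asked for, a point or a joint stands for the part that bears it (a point fixed in the world has none). Each returns a list of dicts, best first, with "conf" (0 to 1); they miss things now and then, are a little off and sometimes report something else, mostly with a low value. They report only what shows in the picture. A call takes as long as a camera call. They do not tell look-alikes from the thing itself.
- arm.look_for(camera, label): "rect" ([centre column, centre row, width, height] in pixels, round what is visible of it).
- arm.masks_of(camera, label): "pixels" (400x640 bool, what is visible of it) and "rect" ([centre column, centre row, width, height] in pixels, round what is visible of it).
The state is a dict: "clock": time; "joints": joint angles; "dq": joint speeds; "joint_efforts": joint torques, N m; "position": TCP position; "ee_rot": TCP orientation; "force": force on the tool from outside, world axes, zero at the start; "ft_torque": the same for the moment, N m; "width": opening from 0.0 (shut) to 1.0 (fully open).
Only numpy, scipy, OpenCV 4.12 (cv2) and the standard library are available. Lean on these libraries where they do the work, as an engineer would, in place of code of your own. Each camera call takes 0.05 s, during which the arm holds its last target.

TASK

The lid of the dry box is stuck on its seal, and the box is too light to stay put when you pull: first stack the two square steel blocks one on the other, squarely, on the rubber pad of the box's baseboard as ballast, and let go of them. Then take the lid by its handle, pull it straight up until the seal gives way, and hold it level just above the box with a gap of about 30 mm; finish while still holding it there. Do not fling the lid up, lift or tip the box, or disturb the dimpled cube and the porcelain cone.

Things in the scene. Friction and masses are not known exactly. Their poses are not given: they have to be found in the camera images.
- dry_box: Dry box: low bare-metal box 100 x 96 mm on a plywood baseboard 231 x 110 x 10 mm, loose on the bench, 0.55 kg. Origin under the middle of the metal box, on the bench; x points from the rubber pad towards the metal box, z up. The board spans x = -175 to +56 mm, the box with lid x = -52 to +52 mm; the shut lid's top is 65 mm up.
- pad_center (a point): Centre of the top face of the black rubber ballast pad, 72 x 72 mm, on the baseboard in front of the box (at x = -104, y = 0, z = 12 mm in the box's frame); its edges run along the box's x and y axes.
- lid_handle (a point): Middle of the lid's handle, a dark round bar 14 mm thick along the box's x axis, 36 mm between its posts' centres, its axis 30 mm above the lid's top; x along the bar, z up. Lid shut: x = 0, y = 0, z = 95 mm in the box's frame. Grip it from above, fingers either side along the box's y axis; fingertips may go 20 mm below the bar's axis.
- lid_under (a point): Middle of the underside of the lid, a loose bare-metal plate 104 x 100 x 7 mm, 0.15 kg, no hinge: it lifts straight up; 58 mm above the bench when shut. The seal holds it at first: the upward pull rises within the first 10 mm to a peak of about 10 to 14 N, then lets go; from 16 mm up the lid hangs free.
- block_a_center (a point): Centre of one of the two plain polished steel blocks, 64 x 64 mm and 20 mm high, about 0.6 kg, lying flat on the bench to the left of the box (its underside is 10 mm below); x and y along its edges.
- block_b_center (a point): Centre of the other steel block, the same size, to the right of the box.
- doming_block_center (a point): Bystander: centre of a 42 mm steel cube with round hollows.
- ring_cone_center (a point): Bystander: centre (50 mm up) of a white porcelain ring cone, 100 mm tall, 46 mm wide at its foot.
Things that resemble listed ones, but are neither listed nor needed, are in the scene too. Leave any orange look-alike of the part that bears block_b_center alone.

How it is judged:
On the way, in this order (a step that is already met when the one before it is completed fails the run):
1. both steel blocks are stacked squarely on the rubber pad and let go, the lid still shut (((horizontal distance between block_a_center and pad_center below 0.012 m and horizontal distance between block_a_center and block_b_center below 0.008 m and z of block_a_center in the frame of dry_box between 0.018 and 0.026 m and z of block_b_center in the frame of dry_box between 0.038 and 0.046 m and (angle between the x axis of block_a_center and the x axis of block_b_center, either way round below 0.12 rad or angle between the x axis of block_a_center and the y axis of block_b_center, either way round below 0.12 rad) and (angle between the x axis of block_a_center and the x axis of dry_box, either way round below 0.15 rad or angle between the x axis of block_a_center and the y axis of dry_box, either way round below 0.15 rad)) or (horizontal distance between block_b_center and pad_center below 0.012 m and horizontal distance between block_b_center and block_a_center below 0.008 m and z of block_b_center in the frame of dry_box between 0.018 and 0.026 m and z of block_a_center in the frame of dry_box between 0.038 and 0.046 m and (angle between the x axis of block_b_center and the x axis of block_a_center, either way round below 0.12 rad or angle between the x axis of block_b_center and the y axis of block_a_center, either way round below 0.12 rad) and (angle between the x axis of block_b_center and the x axis of dry_box, either way round below 0.15 rad or angle between the x axis of block_b_center and the y axis of dry_box, either way round below 0.15 rad))) and contact force between the fingers and block_a below 0.2 N and contact force between the fingers and block_b below 0.2 N and z of lid_handle in the frame of dry_box below 0.098 m), for 0.2 s.
2. the seal is broken: the lid is up, clear of the box's grip, in the gripper (z of lid_handle in the frame of dry_box above 0.113 m and distance between the grasp point and lid_handle below 0.045 m), for 0.2 s.
At the end, for the whole second after the job is handed in: The gripper holds the lid by its handle, still, level within 0.2 rad, 18 to 45 mm above shut, within 20 mm of the box's middle, touching nothing else; the box stands flat; the blocks lie in a square pile on the pad (lower within 12 mm, 0.15 rad; upper within 8 mm, 0.12 rad of it) (all of step 2 and z of lid_handle in the frame of dry_box below 0.14 m and horizontal distance between lid_handle and dry_box below 0.02 m and angle between lid_handle's own z axis and vertical below 0.2 rad and linear speed of lid below 0.03 m/s and contact force between the fingers and lid above 0.5 N and contact force between dry_box and lid below 0.2 N and ((horizontal distance between block_a_center and pad_center below 0.012 m and horizontal distance between block_a_center and block_b_center below 0.008 m and z of block_a_center in the frame of dry_box between 0.018 and 0.026 m and z of block_b_center in the frame of dry_box between 0.038 and 0.046 m and (angle between the x axis of block_a_center and the x axis of block_b_center, either way round below 0.12 rad or angle between the x axis of block_a_center and the y axis of block_b_center, either way round below 0.12 rad) and (angle between the x axis of block_a_center and the x axis of dry_box, either way round below 0.15 rad or angle between the x axis of block_a_center and the y axis of dry_box, either way round below 0.15 rad)) or (horizontal distance between block_b_center and pad_center below 0.012 m and horizontal distance between block_b_center and block_a_center below 0.008 m and z of block_b_center in the frame of dry_box between 0.018 and 0.026 m and z of block_a_center in the frame of dry_box between 0.038 and 0.046 m and (angle between the x axis of block_b_center and the x axis of block_a_center, either way round below 0.12 rad or angle between the x axis of block_b_center and the y axis of block_a_center, either way round below 0.12 rad) and (angle between the x axis of block_b_center and the x axis of dry_box, either way round below 0.15 rad or angle between the x axis of block_b_center and the y axis of dry_box, either way round below 0.15 rad))) and contact force between the fingers and block_a below 0.2 N and contact force between the fingers and block_b below 0.2 N and angle between dry_box's own z axis and vertical below 0.03 rad and height (world z) of dry_box below 0.004 m); the arm keeps its last pose, push and grip.
It fails at once if the lid is flung more than 100 mm above shut (z of lid_handle in the frame of dry_box above 0.195 m).
It fails at once if the box is lifted or tipped off the bench (by 0.15 rad or 25 mm) (angle between dry_box's own z axis and vertical above 0.15 rad or height (world z) of dry_box above 0.025 m).
It fails at once if the doming block is disturbed (moved by more than 30 mm) (distance of doming_block_center from where it was at the start of the episode above 0.03 m).
It fails at once if the ring cone is disturbed (moved by more than 30 mm) (distance of ring_cone_center from where it was at the start of the episode above 0.03 m).
It also fails if it takes over 61 s, if anything falls off the work surface, if the arm or the gripper's body presses on something with over 40 N, if the wrist force passes 120 N, or if a joint passes its speed limit or range.

## Working session

There is one attempt and no reset: what is moved stays moved. The work goes in short steps, Python scripts to look and compute and a shell command to move; the robot and the scene stay as the last step left them, time stands still between calls to the robot, and variables do not carry over. Pictures are saved under pics/ and viewed, and the job is handed in when it is done.

```bash
ls; mkdir -p pics
python3 - <<'E'
from cell import arm
import cv2,numpy as np
o=arm.observe(); print(o)
for n in ("scene","top"):
    p,d=arm.get_image(n); cv2.imwrite(f"pics/{n}0.png",p[:,:,::-1]); np.save(f"{n}0d.npy",d); c=arm.camera_params(n); print(n,c)
E
```

```text
pics
{'clock': 0.0, 'joints': array([ 1.17440872,  0.43519696,  0.02499054,  1.57408274, -0.01158252,
        1.13399295, -0.0750711 ]), 'dq': array([-0.00020334,  0.00034643,  0.00158311,  0.00028752,  0.00094181,
       -0.00036533, -0.00011635]), 'joint_efforts': array([ 4.18532190e-04, -6.67857385e+01,  9.84610990e-01, -3.14459467e+01,
       -6.08460652e-02,  4.32016351e-02,  2.20818333e-04]), 'position': array([ 0.1807727 , -0.59776286,  0.2259669 ]), 'ee_rot': array([-3.10629999e+00, -4.59528527e-01,  6.02947919e-04]), 'force': array([ 0.16608563, -0.06887011, -0.12414955]), 'ft_torque': array([-0.0328546, -0.0273205,  0.0343732]), 'width': 1.0004998935478162}
scene {'fovy': 44.980331907002466, 'cx': 317.93878533054806, 'cy': 204.4401507109602, 'rvec': array([ 0.96089875, -2.4489576 ,  1.09167045]), 'tvec': array([0.26185511, 0.3790977 , 0.95635899])}
top {'fovy': 52.57072050894734, 'cx': 318.1569396795191, 'cy': 202.77092848597536, 'rvec': array([ 2.17858933, -2.18648289,  0.03931051]), 'tvec': array([-0.13488007,  0.49338764,  1.13437919])}
```

View pics/top0.png

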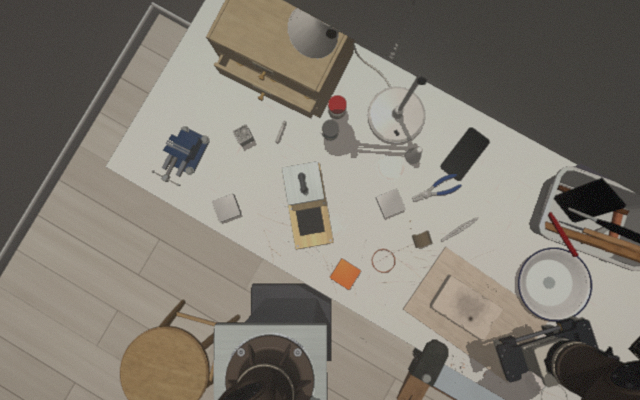

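View pics/scene0.png

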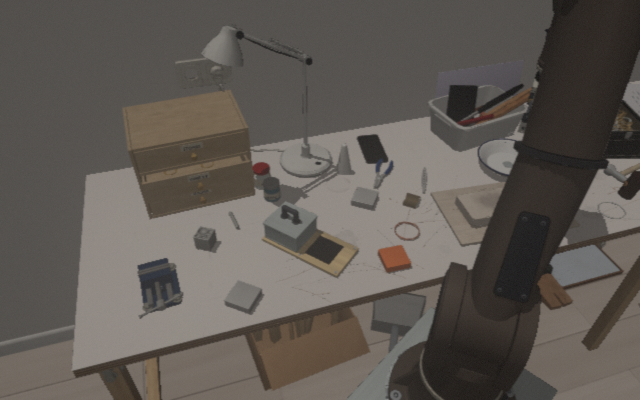

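The top view shows the left block at (227,208), the right block at (390,203), the pad at (311,221), the box and handle at (303,184), the doming block at (243,137), and an orange decoy at (345,273). Next I'll measure them.

```bash
cat > h.py <<'E'
from cell import arm
import cv2,numpy as np
def cam(n):
    c=arm.camera_params(n); f=200/np.tan(np.radians(c['fovy']/2)); R=cv2.Rodrigues(np.array(c['rvec']))[0]
    return f,c['cx'],c['cy'],R,np.array(c['tvec'])
def ontoz(n,uv,z):
    f,cx,cy,R,t=cam(n); uv=np.atleast_2d(uv).astype(float)
    r=np.c_[(uv[:,0]-cx)/f,(uv[:,1]-cy)/f,np.ones(len(uv))]@R; o=-R.T@t
    return o+r*((z-o[2])/r[:,2])[:,None]
def cloud(n,d):
    f,cx,cy,R,t=cam(n); v,u=np.indices(d.shape)
    P=np.stack([(u-cx)/f*d,(v-cy)/f*d,d],-1)
    return (P-t)@R
def proj(n,X):
    f,cx,cy,R,t=cam(n); p=np.atleast_2d(X)@R.T+t
    return np.c_[p[:,0]/p[:,2]*f+cx,p[:,1]/p[:,2]*f+cy]
def rect(P):
    (c,s,a)=cv2.minAreaRect(P[:,:2].astype(np.float32)*1000); return np.round(c,1),np.round(s,1),round(a,1)
E
python3 - <<'E'
from h import *
for n in("top","scene"):
    p,d=arm.get_image(n); W=cloud(n,d)
    for l in("block_a_center","lid_under","dry_box","pad_center","doming_block_center","ring_cone_center"):
        for m in arm.masks_of(n,l):
            if m['conf']<.3: continue
            q=m['pixels']&(d>0); P=W[q]
            if len(P)<20: continue
            z=np.percentile(P[:,2],[5,50,95]).round(3)
            print(n,l,round(m['conf'],2),np.round(m['rect']),z,rect(P),len(P))
E
```

```text
top block_a_center 0.95 [225. 209.  32.  25.] [0.017 0.021 0.024] (array([479. , 125.3]), array([62.3, 70. ]), 21.3) 506
top lid_under 0.82 [303. 184.  42.  42.] [0.062 0.066 0.1  ] (array([545., -97.]), array([103.3, 100.5]), 9.8) 1374
top dry_box 0.71 [311. 222.  44.  52.] [0.008 0.012 0.016] (array([ 434.3, -114.7]), array([126.8, 110.6]), 10.3) 1715
top pad_center 0.81 [313. 225.  42.  54.] [0.008 0.012 0.016] (array([ 434.2, -115.2]), array([127.2, 111.9]), 10.3) 1757
top doming_block_center 0.64 [243. 134.  24.  19.] [0.022 0.04  0.046] (array([686.4,  73.1]), array([42.8, 39.5]), 28.4) 246
top ring_cone_center 0.56 [392. 202.  28.  29.] [0.017 0.021 0.025] (array([ 491.8, -340.5]), array([62.9, 64. ]), 22.4) 511
top ring_cone_center 0.54 [415. 154.  16.  17.] [0.007 0.046 0.098] (array([ 622.4, -405. ]), array([46.7, 34.8]), 57.0) 233
scene block_a_center 0.61 [242. 298.  35.  30.] [0.004 0.019 0.022] (array([480.9, 118.4]), array([65.3, 81.2]), 19.9) 793
scene block_a_center 0.57 [345. 160.  13.  32.] [0.001 0.036 0.089] (array([ 627.7, -405.1]), array([47. , 52.1]), 38.9) 332
scene lid_under 0.75 [290. 220.  60.  34.] [0.059 0.065 0.098] (array([ 571.3, -120.3]), array([152.1, 165. ]), 11.0) 1189
scene dry_box 0.69 [312. 249.  98.  55.] [0.006 0.011 0.046] (array([ 483.1, -104. ]), array([230.4, 113.7]), 9.8) 2435
scene pad_center 0.6 [312. 252.  94.  53.] [0.004 0.011 0.048] (array([ 483.3, -109.4]), array([228.8, 124.9]), 9.9) 2519
scene doming_block_center 0.88 [205. 240.  20.  24.] [0.002 0.034 0.043] (array([699.8,  68.7]), array([56.7, 93.7]), 64.2) 447
scene ring_cone_center 0.78 [344. 159.  14.  31.] [0.006 0.04  0.089] (array([ 619.2, -394.3]), array([40.5, 24.2]), 37.3) 289
```

Run:
```python
import cv2
i=cv2.imread('pics/top0.png')[120:300,200:440]
cv2.imwrite('pics/topcrop.png',cv2.resize(i,None,fx=3.3,fy=3.3,interpolation=cv2.INTER_CUBIC))
```

```text
(no output)
```

View pics/topcrop.png

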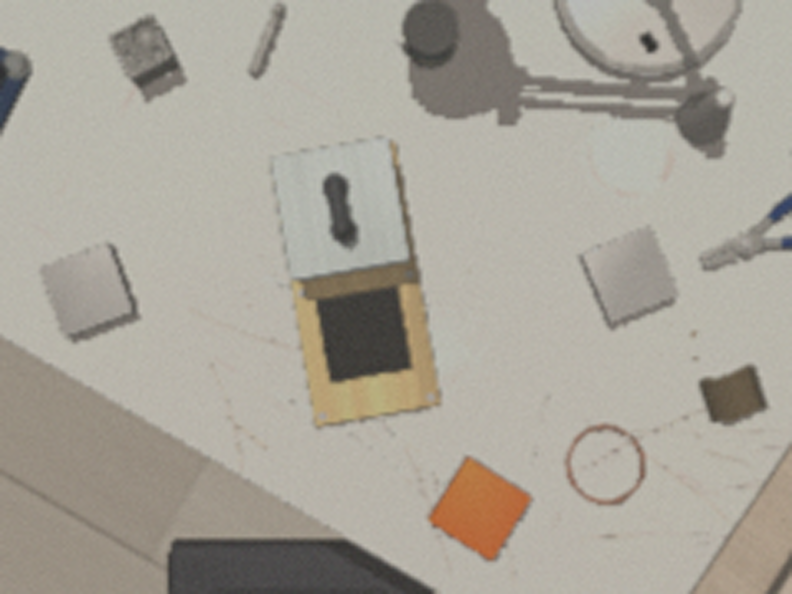

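The crop shows the left block at (227,208), the right block at (390,203), the pad at (311,221) and the handle at (303,184) in full-image pixels. Now the precise fits.

```bash
cat > fit.py <<'E'
from h import *
def fitmask(n,m,z,size):
    # fit square/rect of given size to mask pixels projected on plane z (subpixel by moments + angle search by IoU)
    from scipy.optimize import minimize
    v,u=np.nonzero(m); P=ontoz(n,np.c_[u,v],z)[:,:2]
    c=P.mean(0)
    (c0,s,a)=cv2.minAreaRect((P*1000).astype(np.float32)); 
    # grid around
    vv,uu=np.mgrid[v.min()-4:v.max()+5,u.min()-4:u.max()+5]; G=ontoz(n,np.c_[uu.ravel(),vv.ravel()],z)[:,:2]; M=m[vv.ravel(),uu.ravel()].astype(float)
    def soft(p):
        th=p[2]; d=G-p[:2]; x=np.abs(d@[np.cos(th),np.sin(th)]); y=np.abs(d@[-np.sin(th),np.cos(th)])
        s=.0012; return ((1/(1+np.exp((x-size[0]/2)/s))/(1+np.exp((y-size[1]/2)/s))-M)**2).sum()
    best=min((minimize(soft,[*c,np.radians(a0)],method='Nelder-Mead',options=dict(initial_simplex=np.array([[*c,np.radians(a0)],[c[0]+.004,c[1],np.radians(a0)],[c[0],c[1]+.004,np.radians(a0)],[*c,np.radians(a0+5)]]))) for a0 in (a,a+90)),key=lambda r:r.fun)
    return best.x[:2].round(4),round(np.degrees(best.x[2]),1),round(best.fun,1),m.sum()
def comp(m,uv,r=40):
    n,l=cv2.connectedComponents(m.astype(np.uint8)); k=l[int(uv[1]),int(uv[0])]; return l==k if k else None
E
python3 - <<'E'
from fit import *
p,d=arm.get_image("top"); W=cloud("top",d)
top=(W[...,2]>.013)&(W[...,2]<.03)
for uv in((227,208),(390,203)):
    m=comp(top,uv); print("block",fitmask("top",m,.02,(.064,.064)))
# edge-based using colour: side wall darker
g=p.astype(float).mean(2)
m=comp((g<75)&(abs(W[...,2]-.012)<.01),(311,221)); print("pad",fitmask("top",m,.012,(.072,.072)))
m=comp((W[...,2]>.055)&(W[...,2]<.12),(295,195)); print("lid",fitmask("top",m,.065,(.104,.1)))
b=(W[...,2]>.055)&(W[...,2]<.075)&m
h=(W[...,2]>.088)&m; H=W[h]; print("handle",H.mean(0),rect(H),h.sum())
print("max z around", [(round(x,3)) for x in np.percentile(H[:,2],[5,50,95])])
# base-board: wood + depth
bm=(W[...,2]>.006)&(W[...,2]<.12)&(W[...,0]>.3)&(W[...,0]<.65)&(abs(W[...,1]+.1)<.1)
P=W[bm]; print(rect(P))
# scene cam check of block tops / pad
p,d=arm.get_image("scene"); W=cloud("scene",d); g=p.astype(float).mean(2)
Z=W[...,2]
for c in((.479,.125),(.492,-.34)):
    uv=proj("scene",[*c,.02])[0]; m=(Z>.0165)&(Z<.026)&(np.hypot(W[...,0]-c[0],W[...,1]-c[1])<.055); m=comp(m,uv.round()); print("s block",uv,fitmask("scene",m,.02,(.064,.064)))
uv=proj("scene",[.44,-.115,.012])[0]; m=comp((g<75)&(abs(Z-.012)<.01),uv.round()); print("s pad",fitmask("scene",m,.012,(.072,.072)))
H=W[(Z>.088)&(Z<.12)&(np.hypot(W[...,0]-.545,W[...,1]+.097)<.05)]; print(H.mean(0),rect(H))
E
```

```text
block (array([0.4807, 0.1229]), np.float64(20.5), np.float64(18.0), np.int64(522))
block (array([ 0.492 , -0.3401]), np.float64(22.3), np.float64(18.7), np.int64(525))
pad (array([ 0.4422, -0.1125]), np.float64(9.9), np.float64(37.0), np.int64(588))
lid (array([ 0.545 , -0.0962]), np.float64(9.8), np.float64(28.7), np.int64(1401))
handle [ 0.54443909 -0.09656396  0.10110561] (array([544.9, -96.2]), array([48. , 13.9]), 9.8) 96
max z around [np.float64(0.097), np.float64(0.102), np.float64(0.105)]
(array([ 474.2, -101.5]), array([348.2, 193.3]), 0.7)
s block [242.23554577 293.95923096] (array([0.478 , 0.1257]), np.float64(20.4), np.float64(39.4), np.int64(619))
s block [364.03077858 194.94061014] (array([ 0.49  , -0.3376]), np.float64(111.8), np.float64(32.8), np.int64(326))
s pad (array([ 0.4414, -0.1129]), np.float64(99.9), np.float64(22.0), np.int64(605))
[ 0.53974705 -0.09215394  0.09807035] (array([542.1, -94.6]), array([47.8, 15.5]), 7.3)
```

```bash
cat > plan.py <<'E'
from h import *
from scipy.spatial.transform import Rotation as Ro
import sys
def go(x,y,z,yaw):
    o=arm.observe(); R=Ro.from_rotvec(o['ee_rot']); p=o['position']
    c,s=np.cos(np.radians(yaw)),np.sin(np.radians(yaw))
    T=Ro.from_matrix(np.array([[c,s,0],[s,-c,0],[0,0,-1]]))
    d=np.array([x,y,z])-p
    print("t",round(o['clock'],2),"pos",p.round(4),"yaw",np.degrees(np.arctan2(*R.as_matrix()[[1,0],[0,0]])).round(2),"F",o['force'].round(1),"w",round(o['width']*.0918,4))
    print("turn deg (tool)",np.degrees((R.inv()*T).as_rotvec()).round(2))
    print("shift mm in current tool axes",(R.inv().apply(d)*1000).round(1),"in target tool axes",(T.inv().apply(d)*1000).round(1), "world",(d*1000).round(1))
if __name__=="__main__": go(*map(float,sys.argv[1:5]))
E
python3 plan.py .4915 -.339 .15 22.2
```

```text
t 0.9 pos [ 0.181  -0.5982  0.2267] yaw 16.82 F [0.5 0.2 0.7] w 0.092
turn deg (tool) [ 0.   -0.   -5.38]
shift mm in current tool axes [ 372.3 -158.3   76.7] in target tool axes [ 385.5 -122.7   76.7] world [310.5 259.2 -76.7]
```

```bash
python3 -m pendant '[[[0,0,0],[0,0,-5.4],0.0918],[[0.043,-0.0136,0],[0,0,0],0.0918],[[0.043,-0.0136,0],[0,0,0],0.0918],[[0.043,-0.0136,0],[0,0,0],0.0918],[[0.043,-0.0136,0],[0,0,0],0.0918],[[0.043,-0.0136,0],[0,0,0],0.0918],[[0.043,-0.0136,0],[0,0,0],0.0918],[[0.043,-0.0136,0],[0,0,0],0.0918],[[0.043,-0.0136,0.03],[0,0,0],0.0918],[[0.042,-0.0136,0.03],[0,0,0],0.0918]]' 20; python3 plan.py .4915 -.339 .08 22.2
```

```text
clock: 2.15
position: [0.4934, -0.3381, 0.1665]
ee_rot: [3.082, 0.605, 0.002]
force: [0.1, -0.6, -0.3]
width: 0.994
t 2.15 pos [ 0.4934 -0.3381  0.1665] yaw 22.22 F [ 0.1 -0.6 -0.3] w 0.0913
turn deg (tool) [ 0.08 -0.05  0.02]
shift mm in current tool axes [-2.1 -0.  86.5] in target tool axes [-2.1  0.1 86.5] world [ -1.9  -0.9 -86.5]
```

```bash
python3 -m pendant '[[[-0.002,0,0.045],[0,0,0],0.0918],[[0,0,0.045],[0,0,0],0.0918],[[0,0,0.03],[0,0,0],0.0918],[[0,0,0],[0,0,0],0.0918]]'; python3 plan.py .4915 -.339 .004 22.2
python3 - <<'E'
from fit import *
for n in("top","scene"):
    p,d=arm.get_image(n); cv2.imwrite(f"pics/{n}1.png",p[:,:,::-1])
E
```

```text
clock: 2.65
position: [0.4886, -0.3388, 0.0447]
ee_rot: [-3.08, -0.605, 0.005]
force: [0.2, -0.2, -0.0]
width: 1.001
t 2.65 pos [ 0.4886 -0.3388  0.0447] yaw 22.23 F [ 0.2 -0.2 -0. ] w 0.0919
turn deg (tool) [-0.21  0.16  0.03]
shift mm in current tool axes [ 2.7  1.5 40.7] in target tool axes [ 2.6  1.3 40.7] world [  2.9  -0.2 -40.7]
```

View pics/scene1.png

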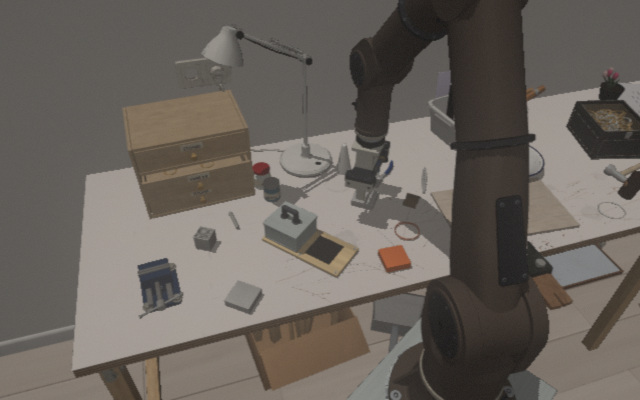

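The scene view shows the gripper above the right block at about (365,190), clear of the cone at (344,160). I'll lower it and grip.

```bash
python3 -m pendant '[[[0.001,0.0005,0.018],[0,0,0],0.0918],[[0.001,0.0005,0.016],[0,0,0],0.0918],[[0,0,0.004],[0,0,0],0.0918],[[0,0,0],[0,0,0],0.0918],[[0,0,0],[0,0,0],0.0918]]' 20; python3 plan.py .4915 -.339 .004 22.2
```

```text
clock: 3.38
position: [0.4926, -0.34, 0.009]
ee_rot: [3.082, 0.605, 0.001]
force: [0.8, 0.2, -0.2]
width: 1.003
t 3.38 pos [ 0.4926 -0.34    0.009 ] yaw 22.23 F [ 0.8  0.2 -0.2] w 0.0921
turn deg (tool) [ 0.03 -0.02  0.03]
shift mm in current tool axes [-0.6 -1.3  5. ] in target tool axes [-0.6 -1.3  5. ] world [-1.1  1.  -5. ]
```

```bash
python3 -m pendant '[[[-0.0006,-0.001,0.004],[0,0,0],0.0918],[[0,0,0],[0,0,0],0.0918],[[0,0,0],[0,0,0],0.055],[[0,0,0],[0,0,0],0.055],[[0,0,0],[0,0,0],0.055],[[0,0,0],[0,0,0],0.055],[[0,0,0],[0,0,0],0.055]]' 40; python3 plan.py .4915 -.339 .004 22.2
```

```text
clock: 4.25
position: [0.4916, -0.3395, 0.0048]
ee_rot: [3.082, 0.605, 0.001]
force: [1.3, -2.1, -0.0]
width: 0.689
t 4.25 pos [ 0.4916 -0.3395  0.0048] yaw 22.22 F [ 1.3 -2.1 -0. ] w 0.0632
turn deg (tool) [ 0.03 -0.01  0.02]
shift mm in current tool axes [ 0.1 -0.5  0.8] in target tool axes [ 0.1 -0.5  0.8] world [-0.1  0.5 -0.8]
```

```bash
python3 -m pendant '[[[0,0,-0.02],[0,0,0],0.055],[[0,0,-0.04],[0,0,0],0.055],[[0,0,-0.04],[0,0,0],0.055],[[0,0,0],[0,0,0],0.055]]' 40; python3 plan.py .4425 -.1135 .1 9.8;python3 - <<'E'
from fit import *
for n in("top","scene"):
    p,d=arm.get_image(n); cv2.imwrite(f"pics/{n}2.png",p[:,:,::-1])
E
```

```text
clock: 4.75
position: [0.4927, -0.3397, 0.107]
ee_rot: [3.08, 0.605, 0.005]
force: [-0.2, -0.8, -6.5]
width: 0.697
t 4.75 pos [ 0.4927 -0.3397  0.107 ] yaw 22.23 F [-0.2 -0.8 -6.5] w 0.064
turn deg (tool) [ 0.17 -0.17 12.43]
shift mm in current tool axes [  39.1 -228.4    6.3] in target tool axes [ -11.  -231.5    7. ] world [-50.2 226.2  -7. ]
```

View pics/top2.png

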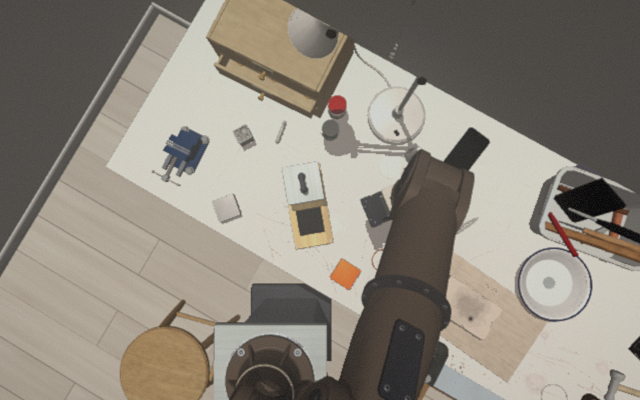

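View pics/scene2.png

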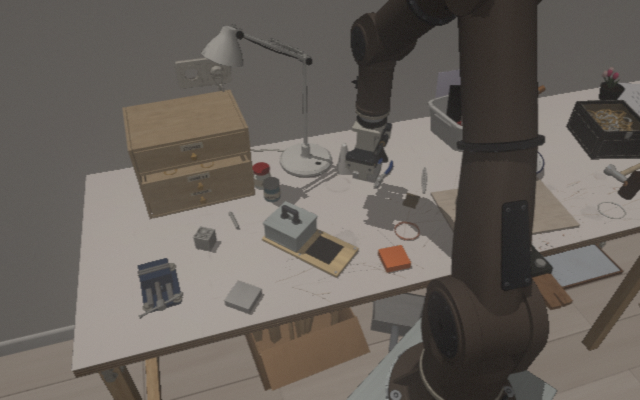

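The block is held, with about 6.5 N of weight on the wrist. I'll move it over the pad.

```bash
python3 -m pendant '[[[0,0,0],[0,0,6.2],0.055],[[0,0,0],[0,0,6.2],0.055],[[-0.002,-0.03,0],[0,0,0],0.055],[[-0.002,-0.045,0],[0,0,0],0.055],[[-0.002,-0.045,0],[0,0,0],0.055],[[-0.002,-0.045,0],[0,0,0],0.055],[[-0.002,-0.04,0],[0,0,0],0.055],[[-0.001,-0.0265,0],[0,0,0],0.055],[[0,0,0],[0,0,0],0.055],[[0,0,0],[0,0,0],0.055]]' 40; python3 plan.py .4425 -.1135 .05 9.8
```

```text
clock: 6.1
position: [0.4403, -0.1133, 0.1037]
ee_rot: [-3.13, -0.269, 0.003]
force: [-0.3, 0.3, -6.2]
width: 0.695
t 6.1 pos [ 0.4403 -0.1133  0.1037] yaw 9.82 F [-0.3  0.3 -6.2] w 0.0638
turn deg (tool) [-0.02  0.12  0.02]
shift mm in current tool axes [ 2.3  0.6 53.7] in target tool axes [ 2.1  0.6 53.7] world [  2.2  -0.2 -53.7]
```

```bash
python3 -m pendant '[[[0.001,0.0006,0.03],[0,0,0],0.055],[[0.001,0,0.025],[0,0,0],0.055],[[0,0,0],[0,0,0],0.055],[[0,0,0],[0,0,0],0.055]]' 40; python3 plan.py .4425 -.1135 .018 9.8;python3 - <<'E'
from fit import *
for n in("top","scene"):
    p,d=arm.get_image(n); 
    c=(140,260,240,380) if n=="top" else (170,310,230,400)
    i=p[c[0]:c[1],c[2]:c[3],::-1]; cv2.imwrite(f"pics/{n}3.png",cv2.resize(i,None,fx=4,fy=4,interpolation=cv2.INTER_CUBIC))
E
```

```text
clock: 6.6
position: [0.4434, -0.1138, 0.0501]
ee_rot: [3.13, 0.268, 0.0]
force: [0.6, -0.0, -5.6]
width: 0.692
t 6.6 pos [ 0.4434 -0.1138  0.0501] yaw 9.77 F [ 0.6 -0.  -5.6] w 0.0636
turn deg (tool) [ 0.01 -0.   -0.03]
shift mm in current tool axes [-0.8 -0.4 32.1] in target tool axes [-0.8 -0.4 32.1] world [ -0.9   0.3 -32.1]
```

View pics/top3.png

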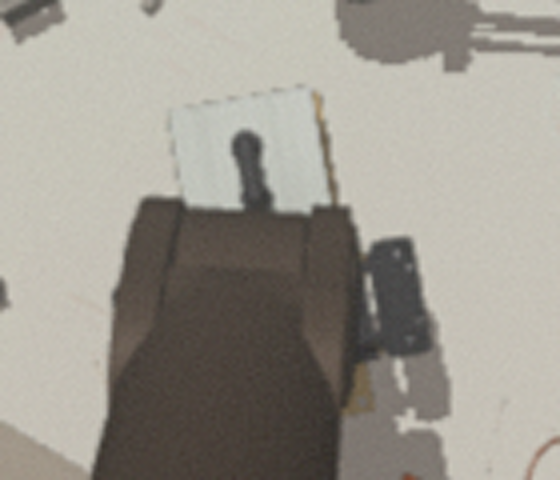

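View pics/scene3.png

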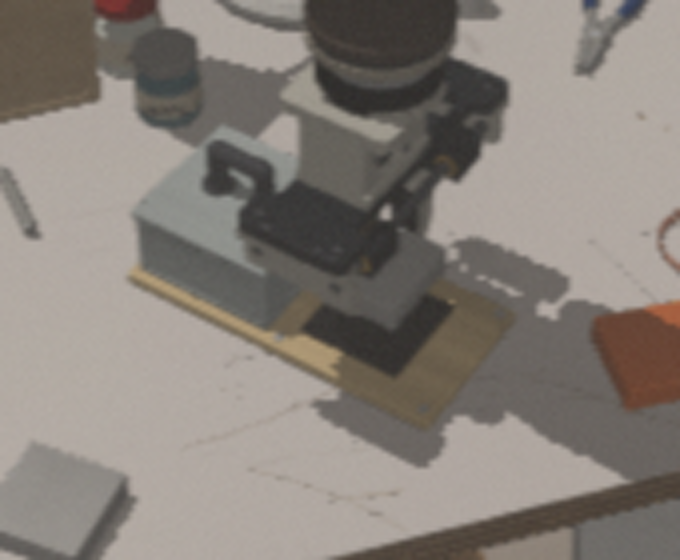

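The crops show the held block squarely above the pad and the gripper clear of the lid and handle. I'll lower it.

```bash
python3 -m pendant '[[[-0.0008,-0.0004,0.015],[0,0,0],0.055],[[0,0,0.012],[0,0,0],0.055],[[0,0,0.003],[0,0,0],0.055],[[0,0,0.001],[0,0,0],0.055],[[0,0,0.0],[0,0,0],0.055],[[0,0,0.0],[0,0,0],0.055]]' 40; python3 plan.py .4425 -.1135 .017 9.8
```

```text
clock: 7.45
position: [0.4425, -0.1129, 0.019]
ee_rot: [3.13, 0.269, 0.001]
force: [-0.4, 0.2, -6.2]
width: 0.695
t 7.45 pos [ 0.4425 -0.1129  0.019 ] yaw 9.83 F [-0.4  0.2 -6.2] w 0.0638
turn deg (tool) [ 0.01 -0.03  0.03]
shift mm in current tool axes [-0.1  0.5  2. ] in target tool axes [-0.1  0.5  2. ] world [-0.  -0.6 -2. ]
```

```bash
python3 -m pendant '[[[0,0.0003,0.001],[0,0,0],0.055],[[0,0,0.001],[0,0,0],0.055],[[0,0,0.0005],[0,0,0],0.055],[[0,0,0.0],[0,0,0],0.055]]' 40; python3 plan.py .4425 -.1135 .017 9.8
```

```text
clock: 7.95
position: [0.4424, -0.1133, 0.0168]
ee_rot: [3.13, 0.269, 0.001]
force: [-2.5, 0.2, 5.0]
width: 0.692
t 7.95 pos [ 0.4424 -0.1133  0.0168] yaw 9.83 F [-2.5  0.2  5. ] w 0.0635
turn deg (tool) [ 0.02 -0.02  0.03]
shift mm in current tool axes [ 0.   0.3 -0.2] in target tool axes [ 0.   0.3 -0.2] world [ 0.1 -0.2  0.2]
```

```bash
python3 -m pendant '[[[0,0,0],[0,0,0],0.08],[[0,0,0],[0,0,0],0.0918],[[0,0,0],[0,0,0],0.0918],[[0,0,-0.02],[0,0,0],0.0918],[[0,0,-0.04],[0,0,0],0.0918],[[0,0,-0.04],[0,0,0],0.0918],[[0,0,-0.03],[0,0,0],0.0918]]' 20; python3 plan.py .4795 .1245 .14 20.4
```

```text
clock: 8.82
position: [0.4427, -0.1133, 0.1479]
ee_rot: [3.13, 0.269, 0.002]
force: [0.7, -0.1, 0.2]
width: 1.0
t 8.82 pos [ 0.4427 -0.1133  0.1479] yaw 9.83 F [ 0.7 -0.1  0.2] w 0.0918
turn deg (tool) [  0.03  -0.07 -10.57]
shift mm in current tool axes [  76.9 -228.     7.9] in target tool axes [ 117.4 -210.     7.9] world [ 36.8 237.8  -7.9]
```

```bash
python3 -m pendant '[[[0.0128,-0.038,0],[0,0,0],0.0918],[[0.0128,-0.038,0],[0,0,0],0.0918],[[0.0128,-0.038,0],[0,0,0],0.0918],[[0.0128,-0.038,0],[0,0,0],0.0918],[[0.0128,-0.038,0],[0,0,0],0.0918],[[0.0128,-0.038,0],[0,0,0],0.0918],[[0,0,0],[0,0,-5.3],0.0918],[[0,0,0.03],[0,0,-5.3],0.0918],[[0,0,0.03],[0,0,0],0.0918],[[0,0,0],[0,0,0],0.0918]]' 20; python3 plan.py .4795 .1245 .04 20.4
python3 - <<'E'
from fit import *
for n in("top","scene"):
    p,d=arm.get_image(n); W=cloud(n,d); cv2.imwrite(f"pics/{n}4.png",p[:,:,::-1])
    c=(.4425,-.1133); Z=W[...,2]; m=(Z>.028)&(Z<.038)&(np.hypot(W[...,0]-c[0],W[...,1]-c[1])<.055)
    uv=proj(n,[*c,.032])[0]; m=comp(m,uv.round()); print(uv,fitmask(n,m,.032,(.064,.064)))
E
```

```text
clock: 10.07
position: [0.4775, 0.124, 0.0846]
ee_rot: [3.091, 0.557, -0.007]
force: [0.3, 0.2, 0.1]
width: 1.003
t 10.07 pos [0.4775 0.124  0.0846] yaw 20.43 F [0.3 0.2 0.1] w 0.0921
turn deg (tool) [-0.01  0.24  0.03]
shift mm in current tool axes [ 2.2  0.2 44.6] in target tool axes [ 2.   0.2 44.6] world [  2.    0.5 -44.6]
[309.66040054 220.51736285] (array([ 0.4426, -0.1132]), np.float64(99.9), np.float64(27.9), np.int64(516))
[323.43172858 243.144715  ] (array([ 0.4399, -0.1105]), np.float64(100.2), np.float64(30.3), np.int64(480))
```

View pics/top4.png

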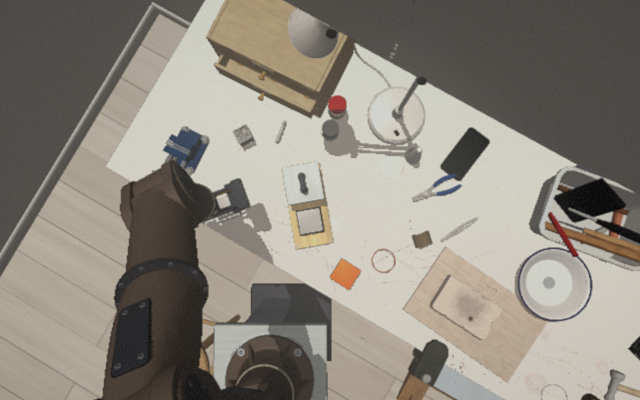

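View pics/scene4.png

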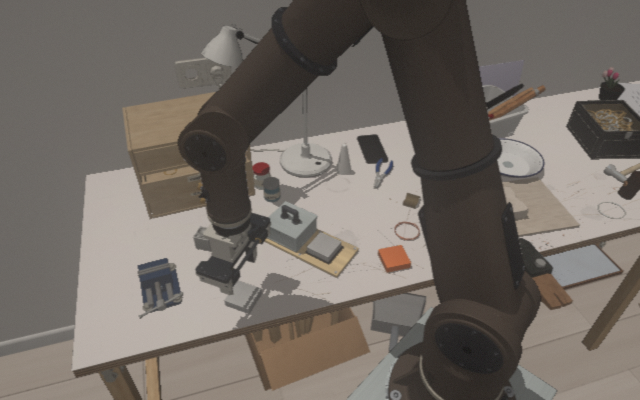

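The first block lies centred on the pad, at (310,220) in the top view. The gripper is above the left block at (227,208). I'll lower it with a refined target of (0.4805, 0.123).

```bash
python3 -m pendant '[[[0.002,0.001,0.025],[0,0,0],0.0918],[[0.001,0.001,0.02],[0,0,0],0.0918],[[0,0,0],[0,0,0],0.0918],[[0,0,0],[0,0,0],0.0918]]' 20; python3 plan.py .4805 .123 .005 20.4
```

```text
clock: 10.68
position: [0.4834, 0.1241, 0.0425]
ee_rot: [-3.092, -0.557, -0.003]
force: [0.1, -0.2, 0.5]
width: 0.996
t 10.68 pos [0.4834 0.1241 0.0425] yaw 20.42 F [ 0.1 -0.2  0.5] w 0.0914
turn deg (tool) [ 0.01 -0.1   0.02]
shift mm in current tool axes [-3.2 -0.  37.5] in target tool axes [-3.1 -0.  37.5] world [ -2.9  -1.1 -37.5]
```

```bash
python3 -m pendant '[[[-0.002,0,0.017],[0,0,0],0.0918],[[-0.001,0,0.015],[0,0,0],0.0918],[[0,0,0.003],[0,0,0],0.0918],[[0,0,0],[0,0,0],0.0918],[[0,0,0],[0,0,0],0.0918]]' 20; python3 plan.py .4805 .123 .005 20.4
```

```text
clock: 11.3
position: [0.4802, 0.1228, 0.0066]
ee_rot: [-3.092, -0.557, -0.001]
force: [0.6, -0.3, -0.5]
width: 1.003
t 11.3 pos [0.4802 0.1228 0.0066] yaw 20.43 F [ 0.6 -0.3 -0.5] w 0.0921
turn deg (tool) [ 0.   -0.04  0.03]
shift mm in current tool axes [ 0.4 -0.   1.6] in target tool axes [ 0.4 -0.   1.6] world [ 0.3  0.2 -1.6]
```

```bash
python3 -m pendant '[[[0.0003,0,0.001],[0,0,0],0.0918],[[0,0,0],[0,0,0],0.055],[[0,0,0],[0,0,0],0.055],[[0,0,0],[0,0,0],0.055],[[0,0,0],[0,0,0],0.055],[[0,0,0],[0,0,0],0.055]]' 40; python3 plan.py .4805 .123 .005 20.4; python3 -m pendant '[[[0,0,-0.02],[0,0,0],0.055],[[0,0,-0.04],[0,0,0],0.055],[[0,0,-0.06],[0,0,0],0.055],[[0,0,-0.02],[0,0,0],0.055],[[0,0,0],[0,0,0],0.055]]' 40; python3 plan.py .4426 -.1132 .14 9.8
```

```text
clock: 12.05
position: [0.48, 0.123, 0.0052]
ee_rot: [-3.092, -0.557, -0.0]
force: [0.2, 1.2, 1.3]
width: 0.691
t 12.05 pos [0.48   0.123  0.0052] yaw 20.44 F [0.2 1.2 1.3] w 0.0634
turn deg (tool) [-0.01 -0.    0.04]
shift mm in current tool axes [0.4 0.2 0.2] in target tool axes [0.4 0.2 0.2] world [ 0.5  0.  -0.2]
clock: 12.68
position: [0.4805, 0.1227, 0.146]
ee_rot: [3.092, 0.556, 0.003]
force: [-0.1, 0.8, -7.1]
width: 0.695
t 12.68 pos [0.4805 0.1227 0.146 ] yaw 20.41 F [-0.1  0.8 -7.1] w 0.0638
turn deg (tool) [ 1.000e-02 -1.100e-01  1.061e+01]
shift mm in current tool axes [-117.8  207.9    5.9] in target tool axes [-77.5 226.    6. ] world [ -37.9 -235.9   -6. ]
```

```bash
python3 -m pendant '[[[0,0,0],[0,0,5.3],0.055],[[0,0,0],[0,0,5.3],0.055],[[-0.013,0.028,0],[0,0,0],0.055],[[-0.0145,0.042,0],[0,0,0],0.055],[[-0.0145,0.042,0],[0,0,0],0.055],[[-0.0145,0.042,0],[0,0,0],0.055],[[-0.013,0.042,0],[0,0,0],0.055],[[-0.008,0.03,0],[0,0,0],0.055],[[0,0,0],[0,0,0],0.055],[[0,0,0],[0,0,0],0.055]]' 40; python3 plan.py .4426 -.1132 .06 9.8
```

```text
clock: 13.92
position: [0.4412, -0.1126, 0.1438]
ee_rot: [-3.129, -0.269, 0.004]
force: [1.0, -0.2, -7.1]
width: 0.691
t 13.93 pos [ 0.4412 -0.1126  0.1438] yaw 9.83 F [ 1.  -0.2 -7.1] w 0.0634
turn deg (tool) [-0.07  0.15  0.03]
shift mm in current tool axes [ 1.5  0.9 83.8] in target tool axes [ 1.3  0.8 83.8] world [  1.4  -0.6 -83.8]
```

```bash
python3 -m pendant '[[[0.0005,0.0005,0.03],[0,0,0],0.055],[[0.0005,0.0003,0.035],[0,0,0],0.055],[[0,0,0.02],[0,0,0],0.055],[[0,0,0],[0,0,0],0.055],[[0,0,0],[0,0,0],0.055]]' 40; python3 plan.py .4426 -.1132 .0372 9.8
```

```text
clock: 14.55
position: [0.4439, -0.1131, 0.0606]
ee_rot: [-3.13, -0.271, -0.001]
force: [0.2, -0.8, -6.1]
width: 0.695
t 14.55 pos [ 0.4439 -0.1131  0.0606] yaw 9.89 F [ 0.2 -0.8 -6.1] w 0.0638
turn deg (tool) [-0.   -0.02  0.09]
shift mm in current tool axes [-1.3 -0.1 23.4] in target tool axes [-1.3 -0.1 23.4] world [ -1.3  -0.1 -23.4]
```

```bash
python3 -m pendant '[[[-0.0009,0,0.014],[0,0,0],0.055],[[0,0,0.005],[0,0,0],0.055],[[0,0,0.001],[0,0,0],0.055],[[0,0,0],[0,0,0],0.055],[[0,0,0],[0,0,0],0.055]]' 40; python3 plan.py .4426 -.1132 .0372 9.8
```

```text
clock: 15.18
position: [0.4427, -0.114, 0.0404]
ee_rot: [3.13, 0.269, 0.001]
force: [0.3, -0.0, -6.1]
width: 0.693
t 15.18 pos [ 0.4427 -0.114   0.0404] yaw 9.82 F [ 0.3 -0.  -6.1] w 0.0636
turn deg (tool) [ 0.01 -0.02  0.02]
shift mm in current tool axes [ 0.  -0.8  3.2] in target tool axes [ 0.  -0.8  3.2] world [-0.1  0.8 -3.2]
```

```bash
python3 -m pendant '[[[0,-0.0005,0.001],[0,0,0],0.055],[[0,0,0.001],[0,0,0],0.055],[[0,0,0.001],[0,0,0],0.055],[[0,0,0.0005],[0,0,0],0.055],[[0,0,0],[0,0,0],0.055]]' 40; python3 plan.py .4426 -.1132 .0372 9.8
```

```text
clock: 15.8
position: [0.4425, -0.1134, 0.0372]
ee_rot: [3.13, 0.269, 0.0]
force: [-1.9, 0.4, 3.8]
width: 0.695
t 15.8 pos [ 0.4425 -0.1134  0.0372] yaw 9.83 F [-1.9  0.4  3.8] w 0.0638
turn deg (tool) [ 0.01 -0.01  0.03]
shift mm in current tool axes [ 0.2 -0.2 -0. ] in target tool axes [ 0.2 -0.2 -0. ] world [0.1 0.2 0. ]
```

```bash
python3 -m pendant '[[[0,0,0],[0,0,0],0.08],[[0,0,0],[0,0,0],0.0918],[[0,0,0],[0,0,0],0.0918],[[0,0,-0.02],[0,0,0],0.0918],[[0,0,-0.04],[0,0,0],0.0918],[[0,0,-0.05],[0,0,0],0.0918],[[0,0,-0.03],[0,0,0],0.0918],[[0,0.05,0],[0,0,0],0.0918],[[0,0.05,0],[0,0,0],0.0918],[[0,0.05,0],[0,0,0],0.0918]]' 20;  python3 - <<'E'
from fit import *
for n in("top","scene"):
    p,d=arm.get_image(n); W=cloud(n,d); cv2.imwrite(f"pics/{n}5.png",p[:,:,::-1])
    c=(.4425,-.1133); Z=W[...,2]; m=(Z>.046)&(Z<.058)&(np.hypot(W[...,0]-c[0],W[...,1]-c[1])<.055)
    uv=proj(n,[*c,.052])[0]; m=comp(m,uv.round())
    if m is not None: print(uv,np.median(Z[m]),fitmask(n,m,.052,(.064,.064)))
    m=(Z>.055)&(Z<.12)&(np.hypot(W[...,0]-.545,W[...,1]+.097)<.09); uv=proj(n,[.53,-.13,.065])[0]; m=comp(m,uv.round())
    if m is not None: print("lid",fitmask(n,m,.065,(.104,.1)))
    H=W[(Z>.088)&(Z<.12)&(np.hypot(W[...,0]-.545,W[...,1]+.097)<.05)]; print(H.mean(0),rect(H),len(H))
E
```

```text
clock: 17.05
position: [0.4683, -0.2627, 0.1769]
ee_rot: [3.13, 0.27, 0.001]
force: [1.1, -0.1, -0.4]
width: 0.998
[309.35444883 220.4227391 ] 0.05311534361100268 (array([ 0.4434, -0.1132]), np.float64(9.8), np.float64(23.5), np.int64(541))
lid (array([ 0.5449, -0.0962]), np.float64(9.8), np.float64(33.8), np.int64(1396))
[ 0.54445536 -0.09645709  0.10108719] (array([545.5, -96.2]), array([48.9, 13.8]), 10.0) 94
[323.52849354 237.62369976] 0.05146236545898539 (array([ 0.4399, -0.1097]), np.float64(9.8), np.float64(28.1), np.int64(518))
lid (array([ 0.541 , -0.0923]), np.float64(10.3), np.float64(53.5), np.int64(1172))
[ 0.54048761 -0.09240089  0.09779463] (array([542.9, -93.1]), array([49. , 13.2]), 7.3) 105
```

View pics/top5.png

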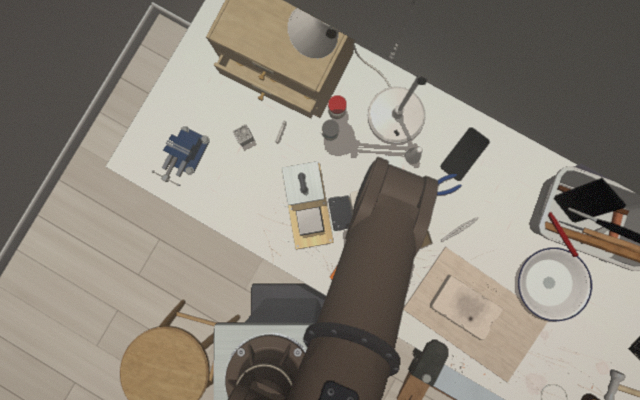

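View pics/scene5.png

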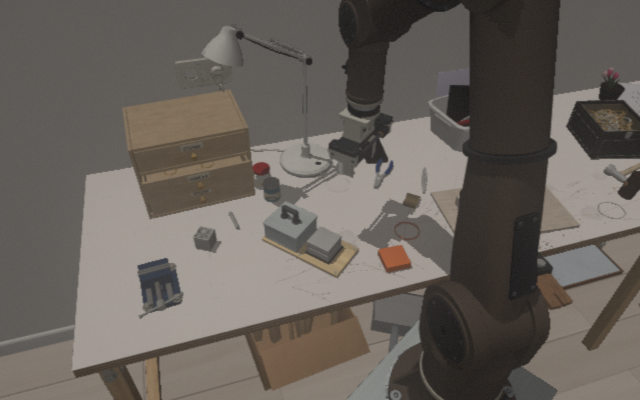

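The stack is square at (0.443, -0.113) with its top at z ≈ 0.052 and the lid shut; the handle is at (303,184) in the top view. I'll go above the handle.

```bash
python3 plan.py .545 -.0964 .15 9.8
```

```text
t 17.15 pos [ 0.4677 -0.2674  0.1766] yaw 9.43 F [-0.3  0.6  0.1] w 0.0918
turn deg (tool) [ 0.18  0.01 -0.37]
shift mm in current tool axes [ 104.3 -156.1   26.1] in target tool axes [ 105.3 -155.4   26.6] world [ 77.3 171.  -26.6]
```

```bash
python3 -m pendant '[[[0.02,-0.03,0],[0,0,0],0.0918],[[0.022,-0.033,0],[0,0,0],0.0918],[[0.022,-0.033,0],[0,0,0],0.0918],[[0.022,-0.033,0],[0,0,0],0.0918],[[0.019,-0.027,0],[0,0,0],0.0918],[[0,0,0],[0,0,0],0.0918],[[0,0,0],[0,0,0],0.0918],[[0,0,0],[0,0,0],0.0918]]' 30; python3 plan.py .545 -.0964 .15 9.8
```

```text
clock: 18.15
position: [0.5444, -0.0908, 0.1767]
ee_rot: [3.13, 0.266, -0.001]
force: [-0.5, -0.8, -0.1]
width: 0.998
t 18.15 pos [ 0.5444 -0.0908  0.1767] yaw 9.73 F [-0.5 -0.8 -0.1] w 0.0916
turn deg (tool) [ 0.03  0.03 -0.07]
shift mm in current tool axes [-0.3  5.7 26.7] in target tool axes [-0.3  5.7 26.7] world [  0.6  -5.6 -26.7]
```

```bash
python3 -m pendant '[[[0,0.005,0.02],[0,0,0],0.0918],[[0,0,0.03],[0,0,0],0.0918],[[0,0,0.03],[0,0,0],0.0918],[[0,0,0.01],[0,0,0],0.0918],[[0,0,0],[0,0,0],0.0918],[[0,0,0],[0,0,0],0.0918]]' 30; python3 plan.py .545 -.0964 .078 9.8
```

```text
clock: 18.9
position: [0.5465, -0.0947, 0.0878]
ee_rot: [3.13, 0.269, 0.003]
force: [-0.1, -0.2, 1.2]
width: 1.0
t 18.9 pos [ 0.5465 -0.0947  0.0878] yaw 9.81 F [-0.1 -0.2  1.2] w 0.0918
turn deg (tool) [ 0.03 -0.1   0.01]
shift mm in current tool axes [-1.8  1.4  9.8] in target tool axes [-1.8  1.4  9.8] world [-1.5 -1.7 -9.8]
```

```bash
python3 -m pendant '[[[-0.0015,0.0014,0.006],[0,0,0],0.0918],[[0,0,0.003],[0,0,0],0.0918],[[0,0,0],[0,0,0],0.0918],[[0,0,0],[0,0,0],0.05]]' 50; python3 plan.py .545 -.0964 .078 9.8
```

```text
clock: 19.4
position: [0.5446, -0.0961, 0.0778]
ee_rot: [3.13, 0.269, 0.0]
force: [-0.1, 0.8, 0.5]
width: 0.937
t 19.4 pos [ 0.5446 -0.0961  0.0778] yaw 9.83 F [-0.1  0.8  0.5] w 0.086
turn deg (tool) [ 0.   -0.01  0.03]
shift mm in current tool axes [ 0.4  0.4 -0.2] in target tool axes [ 0.4  0.4 -0.2] world [ 0.4 -0.3  0.2]
```

```bash
python3 -m pendant '[[[0,0,0],[0,0,0],0.03],[[0,0,0],[0,0,0],0.02],[[0,0,0],[0,0,0],0.01],[[0,0,0],[0,0,0],0.005],[[0,0,0],[0,0,0],0.005],[[0,0,0],[0,0,0],0.005]]' 55; python3 plan.py .545 -.0964 .078 9.8
python3 - <<'E'
from fit import *
p,d=arm.get_image("scene"); i=p[120:300,210:400,::-1]; cv2.imwrite("pics/s6.png",cv2.resize(i,None,fx=3.3,fy=3.3,interpolation=cv2.INTER_CUBIC))
E
```

```text
clock: 20.15
position: [0.5445, -0.0961, 0.0777]
ee_rot: [3.13, 0.269, 0.0]
force: [0.2, 0.4, 0.4]
width: 0.287
t 20.15 pos [ 0.5445 -0.0961  0.0777] yaw 9.83 F [0.2 0.4 0.4] w 0.0263
turn deg (tool) [ 0.   -0.    0.03]
shift mm in current tool axes [ 0.5  0.4 -0.3] in target tool axes [ 0.5  0.4 -0.3] world [ 0.5 -0.3  0.3]
```

View pics/s6.png

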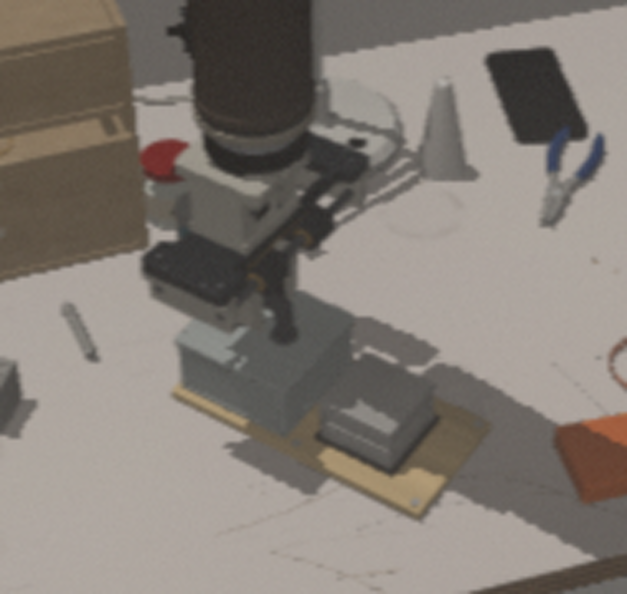

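The crop shows the fingers straddling the handle post at (285,330), with the stack intact at (380,410). The jaws are still closing, so I'll let them finish.

```bash
python3 -m pendant '[[[0,0,0],[0,0,0],0.005],[[0,0,0],[0,0,0],0.005],[[0,0,0],[0,0,0],0.005],[[0,0,0],[0,0,0],0.005]]' 55; python3 plan.py .545 -.0964 .078 9.8
```

```text
clock: 20.7
position: [0.5445, -0.0963, 0.0777]
ee_rot: [3.13, 0.269, 0.0]
force: [0.5, -2.1, -0.5]
width: 0.136
t 20.7 pos [ 0.5445 -0.0963  0.0777] yaw 9.83 F [ 0.5 -2.1 -0.5] w 0.0125
turn deg (tool) [ 0.01 -0.    0.03]
shift mm in current tool axes [ 0.5  0.2 -0.3] in target tool axes [ 0.5  0.2 -0.3] world [ 0.5 -0.1  0.3]
```

```bash
python3 -m pendant '[[[0,0,-0.001],[0,0,0],0.005],[[0,0,-0.001],[0,0,0],0.005],[[0,0,-0.001],[0,0,0],0.005],[[0,0,0],[0,0,0],0.005]]' 55; python3 plan.py .545 -.0964 .108 9.8;  python3 -m pendant '[[[0,0,-0.001],[0,0,0],0.005],[[0,0,-0.001],[0,0,0],0.005],[[0,0,-0.001],[0,0,0],0.005],[[0,0,-0.001],[0,0,0],0.005],[[0,0,0],[0,0,0],0.005]]' 55; python3 plan.py .545 -.0964 .108 9.8
```

```text
clock: 21.2
position: [0.544, -0.096, 0.0804]
ee_rot: [-3.13, -0.269, 0.002]
force: [0.6, -0.1, -9.4]
width: 0.139
t 21.2 pos [ 0.544  -0.096   0.0804] yaw 9.84 F [ 0.6 -0.1 -9.4] w 0.0127
turn deg (tool) [-0.02  0.06  0.04]
shift mm in current tool axes [  0.9   0.6 -27.6] in target tool axes [  1.    0.6 -27.6] world [ 1.  -0.4 27.6]
clock: 21.82
position: [0.5443, -0.0961, 0.0847]
ee_rot: [3.13, 0.269, -0.001]
force: [-1.8, -1.3, -11.2]
width: 0.136
t 21.82 pos [ 0.5443 -0.0961  0.0847] yaw 9.83 F [ -1.8  -1.3 -11.2] w 0.0125
turn deg (tool) [-0.    0.02  0.03]
shift mm in current tool axes [  0.7   0.4 -23.3] in target tool axes [  0.7   0.4 -23.3] world [ 0.7 -0.3 23.3]
```

```bash
python3 -m pendant '[[[0,0,-0.001],[0,0,0],0.005],[[0,0,-0.001],[0,0,0],0.005],[[0,0,-0.001],[0,0,0],0.005],[[0,0,-0.001],[0,0,0],0.005],[[0,0,-0.001],[0,0,0],0.005],[[0,0,-0.0015],[0,0,0],0.005],[[0,0,-0.0015],[0,0,0],0.005],[[0,0,-0.0015],[0,0,0],0.005],[[0,0,-0.0015],[0,0,0],0.005]]' 55; python3 plan.py .545 -.0964 .108 9.8
```

```text
clock: 22.95
position: [0.5446, -0.0961, 0.0959]
ee_rot: [3.13, 0.269, 0.0]
force: [-0.8, -0.9, -0.7]
width: 0.136
t 22.95 pos [ 0.5446 -0.0961  0.0959] yaw 9.83 F [-0.8 -0.9 -0.7] w 0.0124
turn deg (tool) [ 0.01 -0.01  0.03]
shift mm in current tool axes [  0.3   0.3 -12.1] in target tool axes [  0.3   0.3 -12.1] world [ 0.4 -0.3 12.1]
```

```bash
python3 -m pendant '[[[0,0,-0.0015],[0,0,0],0.005],[[0,0,-0.0015],[0,0,0],0.005],[[0,0,-0.0015],[0,0,0],0.005],[[0,0,-0.0015],[0,0,0],0.005],[[0,0,-0.0015],[0,0,0],0.005],[[0,0,-0.0015],[0,0,0],0.005],[[0,0,-0.0015],[0,0,0],0.005],[[0,0,-0.001],[0,0,0],0.005],[[0,0,0],[0,0,0],0.005],[[0,0,0],[0,0,0],0.005]]' 55; python3 plan.py .545 -.0964 .108 9.8;python3 - <<'E'
from fit import *
n="scene"; p,d=arm.get_image(n); W=cloud(n,d); i=p[120:300,210:400,::-1]; cv2.imwrite("pics/s7.png",cv2.resize(i,None,fx=3.3,fy=3.3,interpolation=cv2.INTER_CUBIC))
c=(.4425,-.1133); Z=W[...,2]; m=(Z>.046)&(Z<.058)&(np.hypot(W[...,0]-c[0],W[...,1]-c[1])<.055)
uv=proj(n,[*c,.052])[0]; m=comp(m,uv.round()); print(np.median(Z[m]),fitmask(n,m,.052,(.064,.064)))
n="top";p,d=arm.get_image(n);  i=p[140:260,240:380,::-1]; cv2.imwrite("pics/t7.png",cv2.resize(i,None,fx=4,fy=4,interpolation=cv2.INTER_CUBIC))
E
```

```text
clock: 24.2
position: [0.5444, -0.0961, 0.1072]
ee_rot: [3.13, 0.269, -0.0]
force: [-0.6, -0.4, -1.3]
width: 0.137
t 24.2 pos [ 0.5444 -0.0961  0.1072] yaw 9.83 F [-0.6 -0.4 -1.3] w 0.0126
turn deg (tool) [0.   0.   0.03]
shift mm in current tool axes [ 0.5  0.4 -0.8] in target tool axes [ 0.5  0.4 -0.8] world [ 0.6 -0.3  0.8]
0.05153597050512092 (array([ 0.44, -0.11]), np.float64(10.2), np.float64(30.6), np.int64(516))
```

View pics/s7.png

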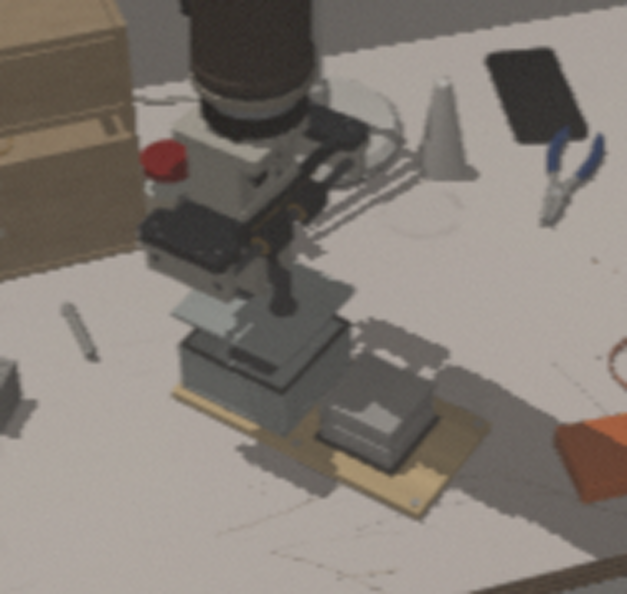

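View pics/t7.png

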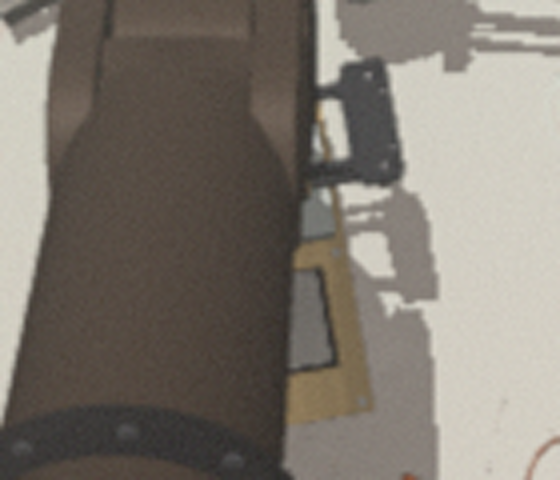

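The lid is up, with a visible gap between it and the box at (260,345) in the crop, and the stack is intact. I'll check that the lid is level and at the right height using depth.

```bash
python3 - <<'E'
from fit import *
n="scene"; p,d=arm.get_image(n); W=cloud(n,d); Z=W[...,2]
c,s=np.cos(np.radians(9.8)),np.sin(np.radians(9.8)); D=W[...,:2]-[.5425,-.0935]; X=D@[c,s]; Y=D@[-s,c]
m=(abs(X)<.048)&(abs(Y)<.046)&(Z>.08)&(Z<.11)&((abs(Y)>.015))
P=W[m]; x,y=X[m],Y[m]
for k in range(4):
    A=np.c_[x,y,np.ones(len(x))]; q=np.linalg.lstsq(A,P[:,2],rcond=None)[0]; r=abs(P[:,2]-A@q); g=r<.006; P,x,y=P[g],x[g],y[g]
print("tilt",q,len(x),np.ptp(x),np.ptp(y))
E
python3 plan.py .545 -.0964 .108 9.8
```

```text
tilt [ 0.00077323 -0.00265722  0.0941659 ] 468 0.09579907386601733 0.09169774537675937
t 24.35 pos [ 0.5444 -0.0961  0.1072] yaw 9.82 F [ 0.  -0.1 -1.9] w 0.0128
turn deg (tool) [0.   0.01 0.02]
shift mm in current tool axes [ 0.5  0.4 -0.8] in target tool axes [ 0.5  0.4 -0.8] world [ 0.6 -0.3  0.8]
```

The lid is level to within 0.003 rad. Its top is at 94 mm, about 29 mm above shut, and the arm is still, so I'll hand in.

```bash
python3 -c "
from cell import arm
print(arm.sign_off())"
```

```text
the job is handed in; nothing more can be done
None
```

The job is handed in at about 24.4 s of the 61 s allowed, with the gripper still holding the lid above the box. No verdict was reported, so success rests on my own checks below.

**What I did:** I put the right block on the rubber pad, stacked the left block on it and let go of both. Then I gripped the handle at 55 N and pulled the lid up in steps of 1 to 1.5 mm. The highest pull I read was about 11 N before the seal gave way.

**Last checks:**
- **Lid:** it is level within about 0.003 rad and about 29 mm above shut. The wrist reads 1 to 2 N, which fits the lid's weight alone. The gripper had moved less than 1 mm sideways since closing on the handle.
- **Stack:** after release, the upper block was about 1 mm from where I measured the lower one, and both were square to the box within about 0.2°. With the lid up, the stack stood unchanged within about 0.5 mm and 0.4°.
- **Box and bystanders:** the box looks flat and the cone undisturbed. I did not measure either again at the end. I last saw the dimpled cube, unmoved, before gripping the lid, and nothing went near it after that.

**One disagreement:** the scene camera's positions differ from the top camera's by about 2.5 to 4 mm in x and y, the same way for everything I compared. I used the top camera, which agreed with where the gripper set the blocks down.

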